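# Rock the stuck stopper out of the coffee jar and stand it in its rest dish

### The arm

A 6-joint arm with a two-finger parallel gripper is mounted at the origin on a cart in front of the work surface, level with it; the furniture and walls round the work are solid. World frame = base frame: x ahead of the robot, y to its left, z up, the work surface at z = 0. Lengths are in m, angles in rad, forces in N, time in s.
With the tool pointing down it reaches from about 0.225 to 0.875 m from the base axis. Payload 3.4 kg.
Tool frame: the origin (TCP) lies midway between the tips of the shut fingers; the grasp point (between the pads) lies 19 mm behind it; z points along the fingers, y is the line along which they close (so a half turn about z gives the same grasp; the last joint's range is limited). The gripper opens to 85 mm and grips with 20 to 120 N. Pads are 22 mm wide; open, the fingers measure 114 mm over their backs; the gripper's body (76 mm by 85 mm) begins 54 mm behind the grasp point. The pads swing forward as they close: fully open they stand 13 mm farther back than shut.
Start: joints at [-1.255, 0.276, 1.505, -0, 1.361, -0.121], TCP at [0.243, -0.521, 0.231] pointing down, gripper open.
Joint ranges: [-2.89, 2.89], [-0.75, 2.08], [0.22, 2.7], [-1.18, 4.32], [0.11, 2.71], [-2.7, 2.7]. Speed limits (rad/s): [2.57, 2.57, 3.14, 3.14, 3.14, 3.14].

### API

Orientations are given as a rotation vector (axis times angle).
In Python, from cell import manip gives the robot as it stands.
- The arm moves only by the shell command python3 inch.py [FORCE], which reads ROWS from standard input. ROWS is a JSON list of rows, 1 to 12 of them, each written [opening, [dx, dy, dz], turn]: the finger opening in m, then dx, dy, dz in units of 20 mm, then a turn about the tool's z in rad; each row is the pose to reach, as a shift and turn from the pose commanded when the command began, along the tool's axes at that moment; what a row does not reach only later rows make up. A row lasts 1/12 s, in which the tool goes at most 0.0417 m and 0.125 rad, less where a joint would pass 70% of its speed; a pose out of reach is approached as far as the arm can. The fingers move at their own pace and stop on an object; FORCE is the grip in N (left out, the last holds). Time passes only in rows, so rows that do not move let the fingers close. It prints the time, the measured TCP pose, the force, the opening and the grip force at its end. Input that does not fit is refused with a message, and nothing moves.
- manip.read_state(): the state, without advancing time (a new reading comes with each control period).
- manip.read_camera(name): name is "scene" or "top" or "wrist"; returns a dict with "frame" (400x640x3 uint8, blue, green, red), "fx", "fy", "cx", "cy" (pixels), "world_from_camera" (4x4, takes a point from camera to world coordinates); the wrist camera has in their place "hand_eye" (4x4, takes a point from camera to tool coordinates, whose origin is the TCP and whose axes are the flange's). Camera axes: x right, y down, z forward; pixel columns grow to the right and rows downward; lengths in m; the calibration is good to about 2 mm. The wrist camera is an equidistant fisheye: a pixel r from the principal point sees the ray r / f radians off the axis. A picture is of the moment at which its call begins: read the wrist's pose just before it. There is no depth.
- manip.close_job(): hands the job in; it is judged then, once.
The state is a dict: "time": time; "joint_pos": joint angles; "qd": joint speeds; "tau": joint torques, N m; "position": TCP position; "eef_rot": TCP orientation; "ft_force": force on the tool from outside, world axes, zero at the start; "moment": the same for the moment, N m; "grip_width": finger opening in m; "grasp_force": force on a finger pad.
Only numpy, scipy, OpenCV 4.12 (cv2) and the standard library are available. Lean on these libraries where they do the work, as an engineer would, in place of code of your own. Each camera call takes 0.05 s, during which the arm holds its last target. There are 200 camera calls.

### The job

The wooden stopper is stuck fast in the white coffee storage jar: rock it from side to side while you ease it upward until it comes out, with the jar staying on the table where it stands (a straight pull just lifts the jar). Then stand the stopper upright on its narrow end in the oblong dark wooden rest dish, its bar handle in line with the dish's long sides, without dropping it, and let go. Leave everything else as it is.

Things in the scene. Friction and masses are not known exactly. Their poses are not given: they have to be found in the camera images.
- jar: squat white stoneware storage jar, loose, about 3 kg, 128 mm across at its widest, neck 72 mm across, lip 110 mm above the table; origin at the centre of its underside, z up. A straight pull needs 45 to 70 N to slide the stopper, more than the jar weighs, so the jar comes up too; while the stopper is tilted to and fro by about 0.15 rad it slides up easily.
- jar_mouth (a point): centre of the jar's mouth (48 mm across), level with the lip, 110 mm above the jar's underside. Inside, 6 mm below the lip, four sprung dark rubber segments, on the diagonals between the jar's x and y axes, squeeze the stopper. It is free once it is some 15 mm higher than seated.
- stopper: wooden stopper, 90 g, 66 mm tall, seated in the jar's mouth at first. Origin: centre of its narrow lower end, 84 mm above the jar's underside when seated; z up. Tapered round plug: radius 15 mm at the bottom, 20 mm at z = 26 mm; flange radius 29 mm at z = 26 to 32 mm, resting on the lip; bar handle 56 mm long (x), 12 mm thick (y), z = 31 to 66 mm.
- stopper_grip (a point): middle of the bar handle, 55 mm above the stopper's lower end (139 mm above the jar's underside when seated). Grip it here from above across its 12 mm, firmly (about 90 N); fingertips 19 mm lower stay clear of the flange. Rock about the bar's long axis x, the tilt centred at the rubber segments, 35 mm below this point when seated.
- dish: low oblong dark wooden rest dish, loose, 250 g, 140 mm long (x) by 66 mm wide (y), flat floor 4 mm thick, rim 10 mm high and 4 mm wide; origin at the centre of its underside
- mug: white mug with a handle, 107 mm tall, a bystander; origin under its centre
- glass: clear tumbler, 80 mm across, 88 mm tall, a bystander; origin under its centre
- scoop: blue plastic coffee scoop, 119 mm long, 45 mm wide, 30 mm high, a bystander; origin under its centre
- salt: glass salt shaker with a grey top, 44 mm across, 90 mm tall, a bystander; origin under its centre

How it is judged:
On the way, in this order (a step that is already met when the one before it is completed fails the run):
1. the stopper is rocked (tilted by at least 0.06 rad) while it is still in the jar's mouth (angle between stopper's own z axis and vertical above 0.06 rad and z of stopper in the frame of jar below 0.101 m and horizontal distance between stopper and jar below 0.02 m and height (world z) of jar below 0.01 m and angle between jar's own z axis and vertical below 0.1 rad).
2. the stopper is out of the jar and the jar stands on the table (z of stopper in the frame of jar above 0.112 m and height (world z) of jar below 0.01 m and angle between jar's own z axis and vertical below 0.1 rad), for 0.1 s.
At the end, for the whole second after the job is handed in: Stopper upright (0.1 rad), at rest on the dish floor inside the rim, bar within 0.26 rad of the dish's long direction; dish flat on the table; jar upright on the table within 40 mm of its start; mug, glass, scoop, salt shaker within 30 mm of their starts (z of stopper in the frame of dish between 0.002 and 0.007 m and x of stopper in the frame of dish between -0.06 and 0.06 m and y of stopper in the frame of dish between -0.02 and 0.02 m and angle between each of stopper, jar's own z axis and vertical below 0.1 rad and angle between the x axis of stopper and the x axis of dish, either way round below 0.26 rad and linear speed of stopper below 0.02 m/s and height (world z) of dish below 0.004 m and angle between dish's own z axis and vertical below 0.05 rad and height (world z) of jar below 0.01 m and distance of jar from where it was at the start of the episode below 0.04 m and distance of each of mug, glass, scoop, salt from where it was at the start of the episode below 0.03 m); the robot touches nothing.
It fails at once if the jar is lifted off the table (underside centre more than 10 mm up) or tipped by more than 0.25 rad (height (world z) of jar above 0.01 m or angle between jar's own z axis and vertical above 0.25 rad).
It fails at once if the jar is shifted by more than 40 mm (distance of jar from where it was at the start of the episode above 0.04 m).
It fails at once if the stopper falls: it moves faster than 0.5 m/s with no finger on it (contact force between the fingers and stopper below 0.05 N and linear speed of stopper above 0.5 m/s).
It fails at once if mug, glass, scoop or salt shaker is shifted by more than 30 mm or knocked over (distance of any of mug, glass, scoop, salt from where it was at the start of the episode above 0.03 m or angle between any of mug, glass, scoop, salt's own z axis and vertical above 0.3 rad).
It also fails if it takes over 51 s, if anything falls off the work surface, if the arm or the gripper's body presses on something with over 40 N, if the wrist force passes 120 N, or if a joint passes its speed limit or range.

## Working session

There is one attempt and no reset: what is moved stays moved. The work goes in short steps, Python scripts to look and compute and a shell command to move; the robot and the scene stay as the last step left them, time stands still between calls to the robot, and variables do not carry over. Pictures are saved under pics/ and viewed, at most 10 in all, crops included, and the job is handed in when it is done.

```bash
ls; mkdir -p pics; python3 - <<'E'
from cell import manip
import cv2,numpy as np
s=manip.read_state();print(s)
for n in("scene","top","wrist"):
    c=manip.read_camera(n);cv2.imwrite(f"pics/{n}0.png",c["frame"]);print({k:(np.round(v,4).tolist() if k!="frame" else 0) for k,v in c.items()})
E
```

```text
cell.py
inch.py
pics
{'time': 0.0, 'joint_pos': array([-1.25497598e+00,  2.76595457e-01,  1.50618487e+00, -1.23559021e-05,
        1.36070531e+00, -1.20986806e-01]), 'qd': array([ 5.04816858e-04,  1.09274024e-03,  4.56132649e-05, -1.46849971e-03,
       -1.03700497e-03,  7.57194547e-04]), 'tau': array([ 2.48305652e-03, -4.16762424e+01, -2.45806593e+01,  4.11871060e-04,
        1.09906518e-02, -1.19334260e-05]), 'position': array([ 0.24307649, -0.52047872,  0.23041885]), 'eef_rot': array([-3.06512384e+00, -6.80289283e-01,  3.07913037e-04]), 'ft_force': array([ 0.47541241, -0.80666468,  0.30050369]), 'moment': array([-0.02195623,  0.00739596,  0.01574829]), 'grasp_force': 0.0, 'grip_width': 0.08560914400907116}
{'frame': 0, 'fx': 378.982, 'fy': 378.982, 'cx': 322.1259, 'cy': 198.0523, 'world_from_camera': [[0.9865, 0.1422, -0.0816, 0.5864], [0.1639, -0.848, 0.504, -0.3608], [0.0025, -0.5106, -0.8598, 0.89], [0.0, 0.0, 0.0, 1.0]]}
{'frame': 0, 'fx': 370.1878, 'fy': 370.1878, 'cx': 320.9644, 'cy': 201.8053, 'world_from_camera': [[0.0237, -0.9868, 0.1599, 0.3917], [-0.9997, -0.0244, -0.0022, 0.0757], [0.0061, -0.1598, -0.9871, 0.9529], [0.0, 0.0, 0.0, 1.0]]}
{'frame': 0, 'fx': 309.7069, 'fy': 309.7069, 'cx': 319.5425, 'cy': 199.6596, 'hand_eye': [[-0.0009, -0.9612, -0.2758, 0.0691], [1.0, -0.0008, -0.0006, 0.0002], [0.0004, -0.2758, 0.9612, -0.143], [0.0, 0.0, 0.0, 1.0]]}
```
View pics/scene0.png

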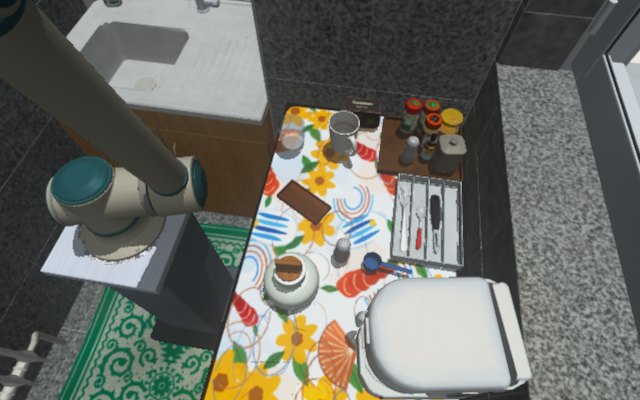

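View pics/top0.png

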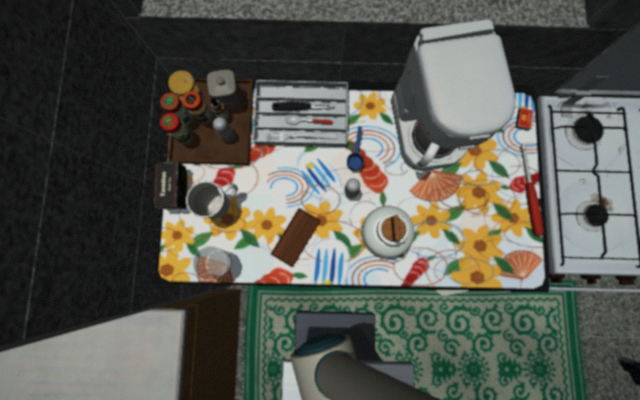

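Scene view: jar with stopper at about (290,268), dish at (303,201), salt at (342,250), scoop at (375,263). Top view: stopper (394,228), dish (295,237), salt (352,188). I'll triangulate with colour masks.

```bash
cat > h.py <<'E'
import numpy as np,cv2
from cell import manip
from scipy.spatial.transform import Rotation as R
def grab(n):
    s=manip.read_state();c=manip.read_camera(n)
    if n=="wrist":
        T=np.eye(4);T[:3,:3]=R.from_rotvec(s["eef_rot"]).as_matrix();T[:3,3]=s["position"]
        c["T"]=T@c["hand_eye"]
    else:c["T"]=c["world_from_camera"]
    c["n"]=n;return c
def ray(c,p):
    u=(np.array(p,float)-[c["cx"],c["cy"]])/c["fx"]
    if c["n"]=="wrist":
        r=np.linalg.norm(u);d=np.r_[u/max(r,1e-9)*np.sin(r),np.cos(r)]
    else:d=np.r_[u,1];d/=np.linalg.norm(d)
    return c["T"][:3,3],c["T"][:3,:3]@d
def onz(c,p,z):
    o,d=ray(c,p);return o+d*(z-o[2])/d[2]
def tri(*cp):
    A=0;b=0
    for c,p in cp:
        o,d=ray(c,p);M=np.eye(3)-np.outer(d,d);A=A+M;b=b+M@o
    x=np.linalg.solve(A,b)
    return x,[round(float(np.linalg.norm(np.cross(x-ray(c,p)[0],ray(c,p)[1])))*1e3,1) for c,p in cp]
def brown(c,p,rad=40,sat=70):
    h=cv2.cvtColor(c["frame"],cv2.COLOR_BGR2HSV)
    m=((h[...,0]<18)|(h[...,0]>172))&(h[...,1]>sat)&(h[...,2]<190)&(h[...,2]>20)
    w=np.zeros(m.shape,np.uint8);cv2.circle(w,tuple(map(int,p)),rad,1,-1)
    m=cv2.morphologyEx((m&(w>0)).astype(np.uint8),cv2.MORPH_OPEN,np.ones((3,3)))
    k,_=cv2.findContours(m,cv2.RETR_EXTERNAL,cv2.CHAIN_APPROX_NONE)
    return max(k,key=cv2.contourArea)
E
python3 - <<'E'
from h import *
s,t=grab("scene"),grab("top")
for nm,a,b,r in(("stop",(290,268),(394,228),22),("dish",(303,201),(295,237),42)):
    ks,kt=brown(s,a,r),brown(t,b,r)
    rs,rt=cv2.minAreaRect(ks),cv2.minAreaRect(kt);print(nm,rs,rt)
    print(tri((s,rs[0]),(t,rt[0])))
    if nm=="dish":
        for c,q in((s,rs),(t,rt)):print(np.round([onz(c,p,.008) for p in cv2.boxPoints(q)],3))
print(onz(s,(342,262),0),onz(t,(352,188),.09), onz(t,(370,165),.02))
print("handle", tri((s,(290,265)),(t,(393,229))))
z=lambda c,x,y,w:cv2.resize(c["frame"][y-w:y+w,x-w:x+w],(390,390),interpolation=cv2.INTER_CUBIC)
cv2.imwrite("pics/z1.png",np.hstack([z(s,290,270,35),z(t,392,230,35)]))
E
```

```text
stop ((288.0, 268.0), (24.0, 26.0), 90.0) ((393.50006103515625, 228.5000457763672), (24.041629791259766, 22.62741470336914), 45.0)
(array([ 0.46984447, -0.09162168,  0.11807369]), [0.0, 0.0])
dish ((305.67327880859375, 203.10934448242188), (53.79743957519531, 28.386646270751953), 44.144901275634766) ((298.87237548828125, 235.25390625), (29.8944034576416, 60.652591705322266), 34.2868766784668)
(array([0.45966883, 0.12869998, 0.01381305]), [3.2, 3.2])
[[0.378 0.147 0.008]
 [0.418 0.221 0.008]
 [0.543 0.12  0.008]
 [0.502 0.053 0.008]]
[[0.413 0.201 0.008]
 [0.544 0.118 0.008]
 [0.502 0.054 0.008]
 [0.373 0.137 0.008]]
[ 0.58092872 -0.01308229  0.        ] [0.56654553 0.00076528 0.09      ] [ 0.64277361 -0.05144064  0.02      ]
handle (array([ 0.47086145, -0.08794096,  0.12481254]), [3.0, 3.0])
```

View pics/z1.png

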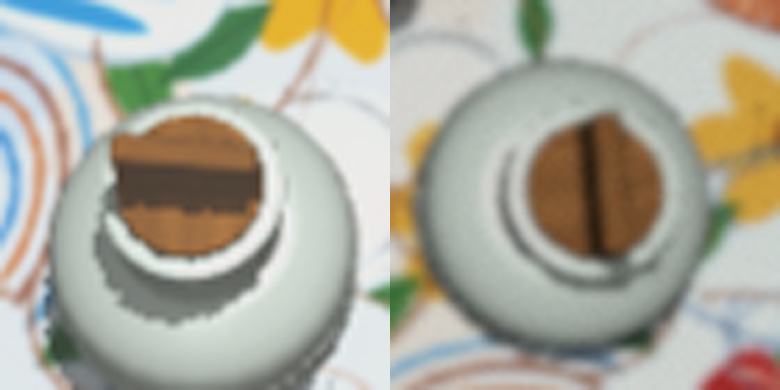

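Zoom: stopper seated; bar runs nearly along world x (scene bar centre (190,165) in crop; top view bar's dark side at x≈590, top face to its right). Bar mid ≈ (0.47,-0.09), dish ≈ (0.459,0.129) at about -32°. Going above the jar for a wrist look.

Units first: shifts go in units of 20 mm. So -0.2 m is -10, 0.2 m is 10.

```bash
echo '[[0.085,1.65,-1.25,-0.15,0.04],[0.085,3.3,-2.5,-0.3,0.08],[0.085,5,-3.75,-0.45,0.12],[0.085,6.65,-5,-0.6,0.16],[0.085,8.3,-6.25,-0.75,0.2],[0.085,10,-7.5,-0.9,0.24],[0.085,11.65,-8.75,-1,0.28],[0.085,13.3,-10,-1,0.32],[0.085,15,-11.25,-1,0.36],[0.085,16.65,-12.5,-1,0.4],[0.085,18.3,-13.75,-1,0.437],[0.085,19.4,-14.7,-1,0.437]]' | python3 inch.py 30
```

```text
refused: ROWS must be rows with the three-number parts in brackets of their own. Nothing was moved.
```

The call was refused and nothing moved: it wants rows with the three-number parts in brackets of their own. Same move again in that form.

```bash
echo '[[0.085,[1.65,-1.25,-0.15],0.04],[0.085,[3.3,-2.5,-0.3],0.08],[0.085,[5,-3.75,-0.45],0.12],[0.085,[6.65,-5,-0.6],0.16],[0.085,[8.3,-6.25,-0.75],0.2],[0.085,[10,-7.5,-0.9],0.24],[0.085,[11.65,-8.75,-1],0.28],[0.085,[13.3,-10,-1],0.32],[0.085,[15,-11.25,-1],0.36],[0.085,[16.65,-12.5,-1],0.4],[0.085,[18.3,-13.75,-1],0.437],[0.085,[19.4,-14.7,-1],0.437]]' | python3 inch.py 30; echo '[[0.085,[0,0,0],0],[0.085,[0,0,0],0],[0.085,[0,0,0],0]]' | python3 inch.py
python3 - <<'E'
from h import *
c=grab("wrist");cv2.imwrite("pics/w1.png",c["frame"]);import pickle;pickle.dump(c,open("w1.pkl","wb"));print(manip.read_state()["joint_pos"])
E
```

```text
time: 1.25
position: [0.4717, -0.0874, 0.2515]
eef_rot: [-3.141, -0.0, -0.002]
ft_force: [0.4, 0.3, 0.7]
grip_width: 0.0848
grasp_force: 0.0
time: 1.5
position: [0.4701, -0.0908, 0.2512]
eef_rot: [3.141, 0.001, -0.001]
ft_force: [-0.2, 0.1, -0.6]
grip_width: 0.0847
grasp_force: 0.0
[-3.36622777e-01  1.18524112e-01  1.66109728e+00 -8.68832589e-04
  1.36223841e+00  1.23516429e+00]
```

View pics/w1.png

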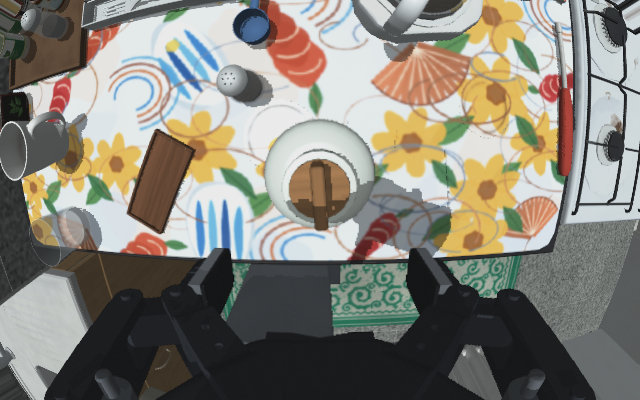

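Wrist view: bar from (318,165) to (321,229) incl. its near end face, jar around (320,175), dish corners ≈ (157,129),(195,146),(163,233),(127,215), salt (232,80). Zooming on bar while measuring the dish.

```bash
python3 - <<'E'
from h import *
import pickle
c=pickle.load(open("w1.pkl","rb"));t=grab("top");s=grab("scene")
for n,cc,p in(("w",c,(160,181)),("t",t,(295,237)),("s",s,(303,201))):
    k=brown(cc,p,58 if n=="w" else 40)
    w=np.array([onz(cc,q,.010)[:2] for q in k[:,0]])
    (x,y),(a,b),an=cv2.minAreaRect((w*1000).astype(np.float32));print(n,x,y,a,b,an)
f=c["frame"][150:240,270:370];cv2.imwrite("pics/z2.png",cv2.resize(f,(800,600*9//10*800//800*1),interpolation=cv2.INTER_CUBIC))
E
```

```text
w 456.1457214355469 127.22567749023438 82.69017791748047 157.46266174316406 58.96870040893555
t 457.40875244140625 127.08369445800781 77.0003890991211 153.03530883789062 57.736656188964844
s 468.1960754394531 122.0867691040039 80.40983581542969 129.0873565673828 59.559268951416016
```

View pics/z2.png

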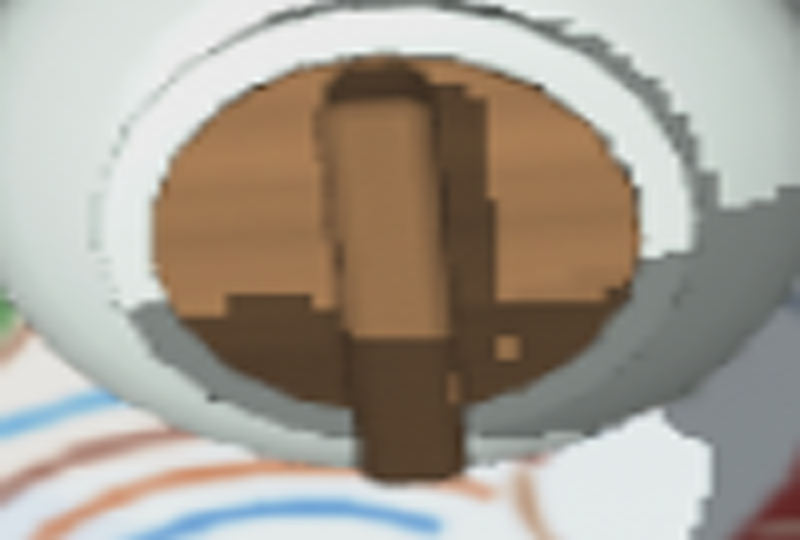

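Zoom: bar top face corners in the crop ≈ (335,100),(432,100),(465,475),(362,475); gripper shadow over its near half.

```bash
python3 - <<'E'
from h import *
import pickle
c=pickle.load(open("w1.pkl","rb"));t=grab("top");s=grab("scene")
P=np.array([(311.9,166.7),(324,166.7),(328.1,229.2),(315.3,229.2)])
W=np.array([onz(c,p,.150)[:2] for p in P]);print(W.round(4),W.mean(0))
a,b=W[:2].mean(0),W[2:].mean(0);print(np.linalg.norm(a-b),np.degrees(np.arctan2(*(a-b)[::-1])))
print(c["T"][:3,3])
# height check: top-view far/near bar ends (crop scale 390/70, offset 357,195 / right panel)
f=390/70
print(tri((c,P[:2].mean(0)),(t,(357+(612-390)/f,195+116/f))))
# flange contours: triangulate centre
K=lambda cc,p,r:cv2.fitEllipse(brown(cc,p,r))
print("flange top",K(t,(394,228),16),"wrist",K(c,(319,187),42))
# lip/dish height
def cen(cc,p,r):
    m=cv2.moments(brown(cc,p,r));return m["m10"]/m["m00"],m["m01"]/m["m00"]
print("dish tri",tri((c,cen(c,(160,181),58)),(t,cen(t,(295,237),40))))
k=brown(c,(160,181),58);q=cv2.approxPolyDP(k,8,True)[:,0];print(q.tolist(),np.round([onz(c,p,.010)[:2] for p in q],4).tolist())
E
```

```text
[[ 0.4967 -0.0852]
 [ 0.4967 -0.0949]
 [ 0.4432 -0.0985]
 [ 0.4433 -0.0877]] [ 0.46995747 -0.09159358]
0.053497855347166265 3.2956248208023315
[ 0.53952668 -0.09121725  0.3941036 ]
(array([ 0.49572311, -0.09137414,  0.15012416]), [1.6, 1.6])
flange top ((393.10528564453125, 231.47915649414062), (16.166059494018555, 25.776945114135742), 99.29690551757812) wrist ((319.16070556640625, 190.79782104492188), (58.39226531982422, 65.11125183105469), 174.73793029785156)
dish tri (array([ 0.45693833,  0.13373778, -0.00083859]), [1.1, 1.1])
[[155, 130], [128, 214], [160, 233], [189, 160], [206, 149]] [[0.5274, 0.1318], [0.4066, 0.1976], [0.3779, 0.1439], [0.4839, 0.082], [0.4976, 0.0562]]
```

Bar: mid (0.470,-0.0916), top z=0.150, yaw +3.3° — consistent. Since only z-turns are available, I'll hold the bar shallowly at its top and swing it sideways so it tilts in the pads.

Converted, 0.111 m is 5.55, 0.03 m is 1.5.

```bash
echo '[[0.04,[0,0,1.5],-0.05],[0.04,[0,0,3],-0.058],[0.04,[0,0.05,4.25],-0.058],[0.04,[0,0.05,5],-0.058],[0.04,[0,0.05,5.55],-0.058],[0.04,[0,0.05,5.55],-0.058],[0.008,[0,0.05,5.55],-0.058],[0.008,[0,0.05,5.55],-0.058],[0.008,[0,0.05,5.55],-0.058],[0.008,[0,0.05,5.55],-0.058],[0.008,[0,0.05,5.55],-0.058],[0.008,[0,0.05,5.55],-0.058]]' | python3 inch.py 30
echo '[[0.008,[0,0,0],0],[0.008,[0,0,0],0],[0.008,[0,0,0],0],[0.008,[0,0,0],0]]' | python3 inch.py
```

```text
time: 2.75
position: [0.471, -0.0906, 0.1413]
eef_rot: [-3.139, -0.091, -0.003]
ft_force: [-0.4, 6.1, 2.3]
grip_width: 0.0106
grasp_force: 31.4
time: 3.08
position: [0.471, -0.0906, 0.1413]
eef_rot: [-3.139, -0.091, -0.003]
ft_force: [0.2, 5.5, 3.4]
grip_width: 0.0112
grasp_force: 31.4
```

Converted, 0.008 m is 0.4, 0.006 m is 0.3.

```bash
echo '[[0.008,[0,0.15,0],0],[0.008,[0,0.3,0],0],[0.008,[0,0.4,0],0],[0.008,[0,0.4,0],0]]' | python3 inch.py; python3 - <<'E'
from h import *
s=manip.read_state();print(s["moment"])
c=grab("scene");a=cv2.resize(c["frame"][225:325,240:340],(400,400),interpolation=cv2.INTER_CUBIC)
w=grab("wrist");b=cv2.resize(w["frame"][120:280,240:400],(400,400),interpolation=cv2.INTER_CUBIC);cv2.imwrite("pics/z3.png",np.hstack([a,b]))
E
```

```text
time: 3.42
position: [0.4714, -0.0947, 0.1424]
eef_rot: [-3.131, -0.086, -0.004]
ft_force: [-0.8, 17.2, 12.3]
grip_width: 0.0109
grasp_force: 32.9
[3.08723419 0.1474605  0.15424908]
```

View pics/z3.png

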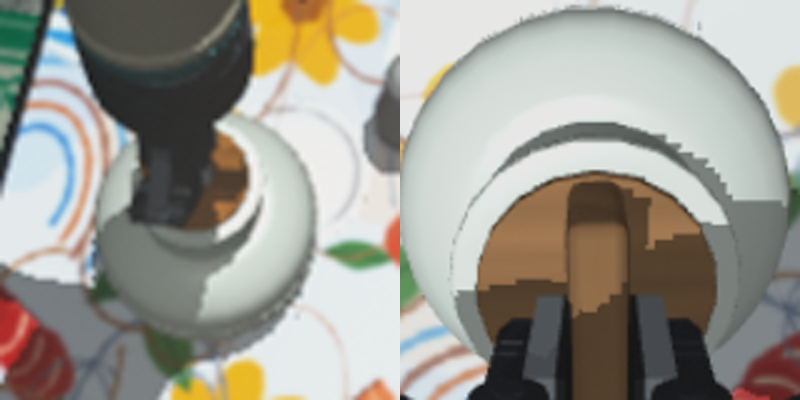

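The picture shows no clear flange gap on either side: forces (17 N sideways, +1 mm rise) indicate the jar starting to tip rather than the stopper tilting. Better leverage is pulling at one bar end with a short quick lift (jar's inertia holds it). Regrip at the bar's -x end.

```bash
echo '[[0.008,[0,-0.2,0],0],[0.008,[0,-0.4,0],0],[0.03,[0,-0.4,0],0],[0.03,[0,-0.4,0],0],[0.03,[-0.5,-0.4,0],0],[0.03,[-1.05,-0.35,0],0],[0.03,[-1.05,-0.35,0],0],[0.008,[-1.05,-0.35,0],0],[0.008,[-1.05,-0.35,0],0],[0.008,[-1.05,-0.35,0],0],[0.008,[-1.05,-0.35,0],0],[0.008,[-1.05,-0.35,0],0]]' | python3 inch.py 45; echo '[[0.008,[0,0,0],0],[0.008,[0,0,0.15],0],[0.008,[0,0,0.15],0]]' | python3 inch.py; echo '[[0.008,[0,0,-0.65],0],[0.008,[0,0,-0.4],0],[0.008,[0,0,-0.4],0],[0.008,[0,0,-0.4],0]]' | python3 inch.py
```

```text
time: 4.52
position: [0.4487, -0.0923, 0.1405]
eef_rot: [-3.137, -0.09, 0.002]
ft_force: [-2.0, 4.8, 4.4]
grip_width: 0.0106
grasp_force: 46.0
time: 4.77
position: [0.4487, -0.0923, 0.1403]
eef_rot: [-3.138, -0.091, 0.001]
ft_force: [-7.4, 5.8, 25.7]
grip_width: 0.0102
grasp_force: 48.4
time: 5.1
position: [0.4489, -0.0939, 0.1466]
eef_rot: [3.14, 0.091, -0.001]
ft_force: [-5.1, 0.9, 9.6]
grip_width: 0.01
grasp_force: 49.3
```

```bash
python3 - <<'E'
from h import *
c=grab("scene");a=cv2.resize(c["frame"][225:325,240:340],(400,400),interpolation=cv2.INTER_CUBIC)
w=grab("wrist");b=cv2.resize(w["frame"][120:280,240:400],(400,400),interpolation=cv2.INTER_CUBIC);cv2.imwrite("pics/z4.png",np.hstack([a,b]))
E
```

```text
(no output)
```

View pics/z4.png

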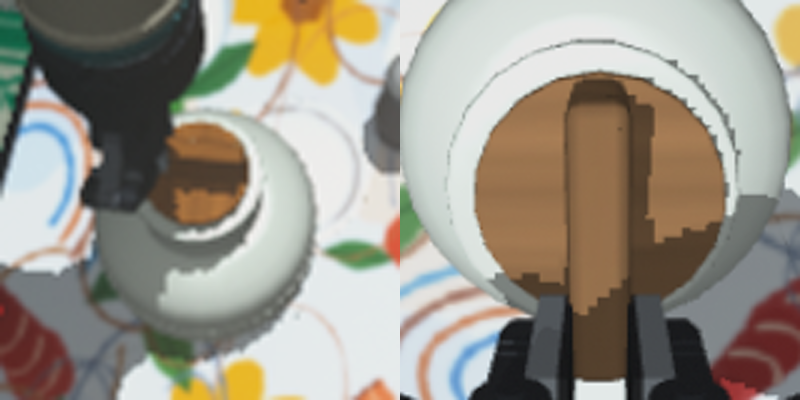

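Scene crop: jar upright-looking, flange brown in the lip. Wrist crop: bar top face from (598,100) to (600,380). Solving end heights from rays at the known end x.

```bash
python3 - <<'E'
from h import *
c=grab("wrist")
def atx(c,p,x):
    o,d=ray(c,p);return o+d*(x-o[0])/d[0]
print(atx(c,(320,272),.442),atx(c,(319.2,160),.498),onz(c,(320,272),.15),onz(c,(319.2,160),.15))
# flange: row extents of brown in wrist + white lip far edge
k=brown(c,(320,195),55);print(cv2.boundingRect(k), onz(c,(320,148.8),.116), onz(c,(320,136.8),.110),c["T"][:3,3])
import pickle;pickle.dump(c,open("w2.pkl","wb"))
E
```

```text
[ 0.442      -0.09489707  0.1545017 ] [ 0.498      -0.0913238   0.15897247] [ 0.43945996 -0.09505042  0.15      ] [ 0.49661948 -0.09139389  0.15      ]
(270, 149, 100, 101) [ 0.49778595 -0.09174458  0.116     ] [ 0.50408652 -0.09139263  0.11      ] [ 0.51805004 -0.09030583  0.28928465]
```

The near end looks about 5 mm higher (tilt ≈0.1). Now the same at the +x end.

```bash
echo '[[0.03,[0,0,0],0],[0.03,[0,0,0],0],[0.03,[0.75,-0.05,0],0],[0.03,[1.5,-0.05,0],0],[0.03,[2.15,-0.05,0.15],0],[0.03,[2.15,-0.05,0.15],0],[0.03,[2.15,-0.05,0.15],0],[0.008,[2.15,-0.05,0.15],0],[0.008,[2.15,-0.05,0.15],0],[0.008,[2.15,-0.05,0.15],0],[0.008,[2.15,-0.05,0.15],0],[0.008,[2.15,-0.05,0.15],0]]' | python3 inch.py 50; echo '[[0.008,[0,0,0],0],[0.008,[0,0,0.15],0],[0.008,[0,0,0.15],0]]' | python3 inch.py; echo '[[0.008,[0,0,-0.75],0],[0.008,[0,0,-0.55],0],[0.008,[0,0,-0.55],0],[0.008,[0,0,-0.55],0]]' | python3 inch.py; python3 - <<'E'
from h import *
c=grab("wrist");s=grab("scene");import pickle;pickle.dump((c,s),open("w3.pkl","wb"))
def dark(cc):pass
a=cv2.resize(s["frame"][225:325,240:340],(400,400),interpolation=cv2.INTER_CUBIC)
b=cv2.resize(c["frame"][120:280,240:400],(400,400),interpolation=cv2.INTER_CUBIC);cv2.imwrite("pics/z5.png",np.hstack([a,b]))
E
```

```text
time: 6.25
position: [0.4916, -0.0905, 0.1424]
eef_rot: [3.14, 0.091, -0.002]
ft_force: [-1.9, -1.7, 1.2]
grip_width: 0.0106
grasp_force: 50.1
time: 6.5
position: [0.4932, -0.0905, 0.141]
eef_rot: [3.139, 0.091, 0.004]
ft_force: [-0.2, -0.6, 3.7]
grip_width: 0.0103
grasp_force: 50.7
time: 6.83
position: [0.4919, -0.0895, 0.1499]
eef_rot: [-3.139, -0.09, 0.001]
ft_force: [-1.8, 2.4, 1.4]
grip_width: 0.0103
grasp_force: 51.9
```

View pics/z5.png

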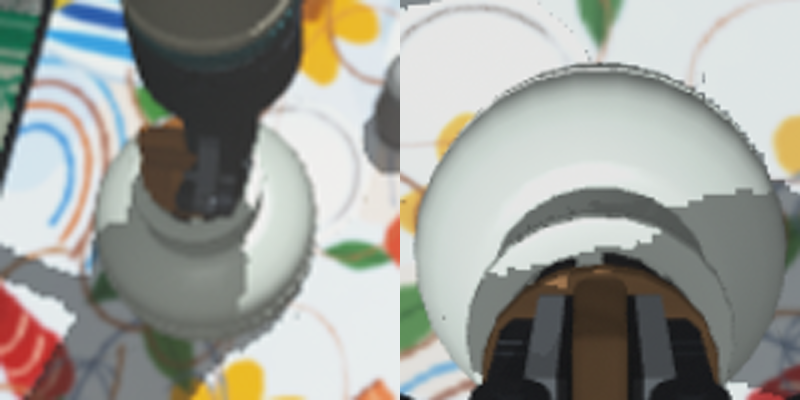

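Wrist crop: the black rubber now shows under the far flange edge at (600,258) — the +x side of the flange is lifted. Check the -x end's height from the scene view.

Units first: shifts go in units of 20 mm. So -0.004 m is -0.2, -0.002 m is -0.1.

```bash
python3 - <<'E'
from h import *
import pickle
c,s=pickle.load(open("w3.pkl","rb"))
def aty(c,p,y):
    o,d=ray(c,p);return o+d*(y-o[1])/d[1]
for p in((275,257),(275,259)):print(aty(s,p,-.0872),aty(s,p,-.0992))
# reference, seated (z1 crop: scale 390/70, origin 255,235): back-left top corner (112,137)
print(aty(s,(255+112*70/390,235+137*70/390),-.0872))
t=manip.read_camera("top")
o,d=ray(c,(320,120+258*.4));print("rubber/far flange edge at x=.499:",o+d*(.499-o[0])/d[0], onz(c,(320,120+268*.4),.116))
E
echo '[[0.008,[0,0,-0.1],0],[0.008,[0,0,-0.2],0],[0.008,[0,0,-0.2],0]]' | python3 inch.py
```

```text
[ 0.44477419 -0.0872      0.15918957] [ 0.45098757 -0.0992      0.1912404 ]
[ 0.44353971 -0.0872      0.14764983] [ 0.44980723 -0.0992      0.18020676]
[ 0.44339907 -0.0872      0.14428623]
rubber/far flange edge at x=.499: [ 0.499      -0.08971959  0.12542953] [ 0.49288859 -0.09006466  0.116     ]
time: 7.23
position: [0.4927, -0.0906, 0.1545]
eef_rot: [3.14, 0.091, 0.001]
ft_force: [-2.2, 0.4, 0.4]
grip_width: 0.0103
grasp_force: 51.7
```

Converted, 0.01 m is 0.5, 0.005 m is 0.25.

```bash
echo '[[0.008,[0,0,0.25],0],[0.008,[0,0,0.5],0],[0.008,[0,0,0.5],0]]' | python3 inch.py; echo '[[0.008,[0,0,-0.25],0],[0.008,[0,0,-0.5],0],[0.008,[0,0,-0.5],0]]' | python3 inch.py;  python3 - <<'E'
from h import *
c=grab("wrist");t=grab("top");s=grab("scene");import pickle;pickle.dump((c,s,t),open("w4.pkl","wb"))
z=lambda f:cv2.resize(f,(266,400),interpolation=cv2.INTER_CUBIC)
cv2.imwrite("pics/z6.png",np.hstack([z(s["frame"][230:305,262:312]),z(t["frame"][190:265,367:417]),z(c["frame"][190:280,290:350])]))
E
```

```text
time: 7.48
position: [0.4926, -0.0903, 0.1447]
eef_rot: [3.14, 0.091, 0.001]
ft_force: [-0.7, 1.5, 0.8]
grip_width: 0.0106
grasp_force: 51.9
time: 7.73
position: [0.4934, -0.0907, 0.1555]
eef_rot: [3.139, 0.091, 0.004]
ft_force: [-1.0, 0.8, 0.6]
grip_width: 0.0106
grasp_force: 51.7
```

View pics/z6.png

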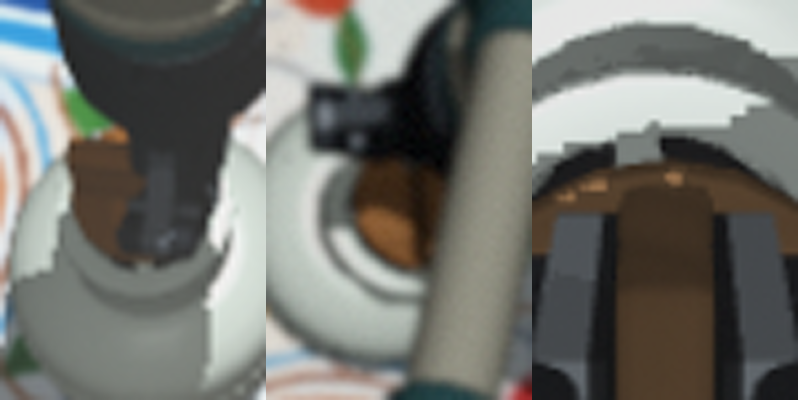

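Views: -x bar end at ≈(275,256) in scene, rubber segments visible under the lifted flange in the wrist view; forces are ≈1 N, so the stopper is loose and raised roughly 10–15 mm. To be sure of a clear rock while still in the mouth, I lower it a little and swing it both ways with a light grip.

Converted, 0.01 m is 0.5, 0.005 m is 0.25.

```bash
echo '[[0.008,[0,0,0.25],0],[0.008,[0,0,0.5],0],[0.008,[0,0,0.5],0],[0.008,[0,0,0.5],0]]' | python3 inch.py 22; for i in 1; do echo '[[0.008,[-0.3,0,0],0],[0.008,[-0.6,0,0],0],[0.008,[-0.75,0,0],0],[0.008,[-0.75,0,0],0]]' | python3 inch.py; done; python3 - <<'E'
from h import *
import pickle
c,s=grab("wrist"),grab("scene");pickle.dump((c,s),open("r1.pkl","wb"));print(cv2.boundingRect(brown(c,(320,215),60)))
E
echo '[[0.008,[0.3,0,0],0],[0.008,[0.6,0,0],0],[0.008,[1,0,0],0],[0.008,[1.2,0,0],0],[0.008,[1.2,0,0],0]]' | python3 inch.py; python3 - <<'E'
from h import *
import pickle
c,s=grab("wrist"),grab("scene");pickle.dump((c,s),open("r2.pkl","wb"));print(cv2.boundingRect(brown(c,(320,215),60)))
E
```

```text
time: 8.22
position: [0.4928, -0.0904, 0.1446]
eef_rot: [3.14, 0.091, 0.002]
ft_force: [-0.4, 0.9, 6.0]
grip_width: 0.0105
grasp_force: 52.5
time: 8.55
position: [0.4868, -0.0911, 0.1479]
eef_rot: [3.139, 0.087, 0.035]
ft_force: [11.4, 5.2, 8.1]
grip_width: 0.0105
grasp_force: 53.5
(275, 222, 90, 53)
time: 9.07
position: [0.4993, -0.0893, 0.1442]
eef_rot: [-3.14, -0.092, 0.009]
ft_force: [-5.0, -0.0, 7.7]
grip_width: 0.0105
grasp_force: 52.7
(309, 236, 22, 39)
```

Grip force did not drop (still 52 N), so the bar didn't hinge freely. Release and regrip lightly and shallowly.

Converted, -0.01 m is -0.5, -0.005 m is -0.25.

```bash
echo '[[0.008,[-0.25,0,0],0],[0.008,[-0.5,0,0],0],[0.03,[-0.5,0,0],0],[0.03,[-0.5,0,0],0],[0.03,[-0.5,0,-0.1],0],[0.03,[-0.5,0,-0.1],0],[0.008,[-0.5,0,-0.1],0],[0.008,[-0.5,0,-0.1],0],[0.008,[-0.5,0,-0.1],0],[0.008,[-0.5,0,-0.1],0],[0.008,[-0.5,0,-0.1],0]]' | python3 inch.py 20;  echo '[[0.008,[0,0,0],0]]' | python3 inch.py; echo '[[0.008,[0,0,0.15],0],[0.008,[0,0,0.3],0],[0.008,[0,0,0.3],0]]' | python3 inch.py; echo '[[0.008,[0,0,-0.2],0],[0.008,[0,0,-0.4],0],[0.008,[0,0,-0.4],0]]' | python3 inch.py;echo '[[0.008,[0,0,-0.1],0],[0.008,[0,0,-0.2],0],[0.008,[0,0,-0.2],0]]' | python3 inch.py
```

```text
time: 10.08
position: [0.4913, -0.0901, 0.1462]
eef_rot: [-3.14, -0.091, 0.0]
ft_force: [-0.4, 0.8, 1.0]
grip_width: 0.011
grasp_force: 23.6
time: 10.17
position: [0.4913, -0.0901, 0.1462]
eef_rot: [-3.14, -0.091, 0.0]
ft_force: [-0.5, 1.5, 0.8]
grip_width: 0.0113
grasp_force: 23.6
time: 10.42
position: [0.4942, -0.0899, 0.143]
eef_rot: [-3.14, -0.089, -0.011]
ft_force: [1.0, 4.3, 13.8]
grip_width: 0.0113
grasp_force: 26.0
time: 10.67
position: [0.492, -0.0903, 0.1489]
eef_rot: [3.14, 0.091, 0.002]
ft_force: [1.6, 1.8, 1.6]
grip_width: 0.0109
grasp_force: 24.4
time: 10.92
position: [0.4908, -0.0906, 0.1522]
eef_rot: [3.14, 0.091, -0.002]
ft_force: [-0.3, 0.8, -0.3]
grip_width: 0.0113
grasp_force: 24.0
```

Converted, 0.006 m is 0.3, 0.004 m is 0.2.

```bash
echo '[[0.008,[0,0,0.2],0],[0.008,[0,0,0.3],0],[0.008,[0,0,0.3],0]]' | python3 inch.py; echo '[[0.008,[-0.3,0,0],0],[0.008,[-0.6,0,0],0],[0.008,[-0.7,0,0],0],[0.008,[-0.7,0,0],0]]' | python3 inch.py;echo '[[0.008,[0.4,0,0],0],[0.008,[0.8,0,0],0],[0.008,[1.2,0,0],0],[0.008,[1.4,0,0],0],[0.008,[1.4,0,0],0]]' | python3 inch.py;echo '[[0.008,[-0.4,0,0],0],[0.008,[-0.7,0,0],0],[0.008,[-0.7,0,0],0],[0.008,[-0.7,0,0],0]]' | python3 inch.py
```

```text
time: 11.17
position: [0.4924, -0.0901, 0.1464]
eef_rot: [-3.14, -0.09, -0.004]
ft_force: [3.0, 2.2, 1.2]
grip_width: 0.0116
grasp_force: 24.2
time: 11.5
position: [0.4835, -0.0911, 0.1493]
eef_rot: [3.14, 0.088, 0.023]
ft_force: [8.4, 4.6, 9.5]
grip_width: 0.0111
grasp_force: 26.5
time: 11.92
position: [0.5034, -0.089, 0.1445]
eef_rot: [-3.139, -0.091, 0.01]
ft_force: [-4.4, 0.8, 0.4]
grip_width: 0.0113
grasp_force: 24.6
time: 12.25
position: [0.4945, -0.0903, 0.1475]
eef_rot: [3.14, 0.089, 0.014]
ft_force: [4.1, 2.2, -0.1]
grip_width: 0.0113
grasp_force: 24.8
```

Swinging 20 mm sideways with only 4–8 N and coupled end height change (±2.5 mm) confirms clear tilts. Now regrip deep at the middle and ease it out.

```bash
echo '[[0.03,[0,0,0],0],[0.03,[0,0,0],0],[0.03,[-0.5,0.05,0],0],[0.03,[-1.1,0.05,0],0],[0.03,[-1.1,0.05,0.3],0],[0.03,[-1.1,0.05,0.6],0],[0.03,[-1.1,0.05,0.6],0],[0.008,[-1.1,0.05,0.6],0],[0.008,[-1.1,0.05,0.6],0],[0.008,[-1.1,0.05,0.6],0],[0.008,[-1.1,0.05,0.6],0],[0.008,[-1.1,0.05,0.6],0]]' | python3 inch.py 60; echo '[[0.008,[0,0,0],0],[0.008,[0,0,-0.1],0],[0.008,[0,0,-0.15],0],[0.008,[0,0,-0.15],0]]' | python3 inch.py
```

```text
time: 13.25
position: [0.4695, -0.0918, 0.1341]
eef_rot: [-3.139, -0.09, 0.0]
ft_force: [1.0, 3.9, -1.0]
grip_width: 0.0109
grasp_force: 58.7
time: 13.58
position: [0.47, -0.093, 0.1377]
eef_rot: [3.139, 0.091, 0.002]
ft_force: [0.4, 1.8, 1.1]
grip_width: 0.0114
grasp_force: 59.0
```

```bash
echo '[[0.008,[0,0,-0.15],0],[0.008,[0,0,-0.3],0],[0.008,[0,0,-0.45],0],[0.008,[0,0,-0.6],0],[0.008,[0,0,-0.6],0]]' | python3 inch.py; echo '[[0.008,[0,0,-0.5],0],[0.008,[0,0,-1],0],[0.008,[0,0,-1.5],0],[0.008,[0,0,-2],0],[0.008,[0,0,-2.75],0],[0.008,[0,0,-3.5],0],[0.008,[0,0,-4.25],0],[0.008,[0,0,-4.25],0],[0.008,[0,0,-4.25],0]]' | python3 inch.py; python3 - <<'E'
from h import *
c,s,t=grab("wrist"),grab("scene"),grab("top")
import pickle;pickle.dump((c,s,t),open("l.pkl","wb"))
h=lambda f:cv2.resize(f,(400,400),interpolation=cv2.INTER_CUBIC)
cv2.imwrite("pics/z7.png",np.hstack([h(s["frame"][200:320,230:350]),h(c["frame"][80:280,220:420])]))
E
```

```text
time: 14.0
position: [0.47, -0.0931, 0.1502]
eef_rot: [3.139, 0.091, 0.002]
ft_force: [-0.3, 0.4, -0.4]
grip_width: 0.0108
grasp_force: 58.9
time: 14.75
position: [0.47, -0.0928, 0.2353]
eef_rot: [3.139, 0.091, 0.004]
ft_force: [-0.2, 0.3, -0.9]
grip_width: 0.0112
grasp_force: 58.9
```

View pics/z7.png

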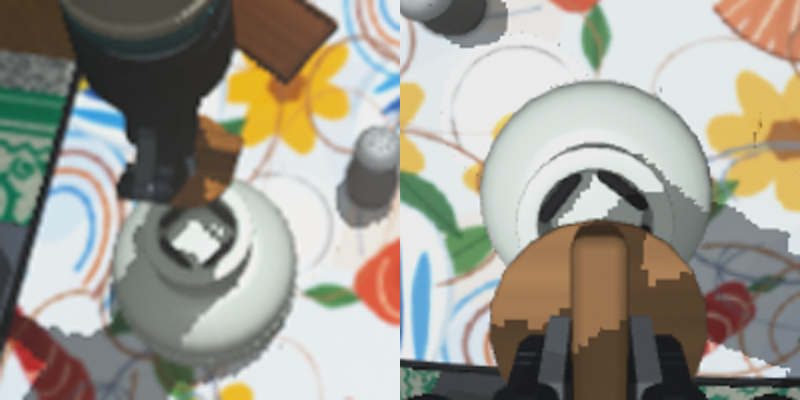

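Stopper is out, hanging level in the fingers; the jar stands with its empty mouth at (197,238) in the scene crop. Now refine dish pose and the stopper's hang height numerically.

```bash
python3 - <<'E'
from h import *
import pickle
w=pickle.load(open("w1.pkl","rb"));c,s,t=pickle.load(open("l.pkl","rb"))
for n,cc,p,r in(("w",w,(160,181),58),("t",t,(295,237),40),("s",s,(303,201),36)):
  hsv=cv2.cvtColor(cc["frame"],cv2.COLOR_BGR2HSV);print(n,"hsv",hsv[p[1],p[0]])
  for vmax in(100,120,140):
    m=((hsv[...,0]<18)|(hsv[...,0]>172))&(hsv[...,1]>80)&(hsv[...,2]<vmax)&(hsv[...,2]>20)
    d=np.zeros(m.shape,np.uint8);cv2.circle(d,p,r,1,-1)
    m=cv2.morphologyEx((m&(d>0)).astype(np.uint8),cv2.MORPH_OPEN,np.ones((7,7)))
    k=cv2.findContours(m,0,1)[0]
    if not k:continue
    k=max(k,key=cv2.contourArea)
    W=np.array([onz(cc,q,.010)[:2] for q in k[:,0]])*1000
    print(vmax,[np.round(v,1) for v in cv2.minAreaRect(W.astype(np.float32))])
# flange: depth from width
k=brown(c,(319,235),70);x,y,ww,hh=cv2.boundingRect(k);P=k[:,0]
L=P[P[:,0]==x].mean(0);Rr=P[P[:,0]==x+ww-1].mean(0)+[1,0];print(L,Rr)
for z in np.arange(.19,.26,.01):
    a,b=onz(c,L,z),onz(c,Rr,z);print(round(z,3),np.linalg.norm(a-b).round(4),((a+b)/2).round(4))
print(c["T"][:3,3])
E
```

```text
w hsv [ 11 121  99]
120 [array([452.5, 135.2]), array([ 70.4, 141.6]), np.float64(60.5)]
140 [array([453. , 135.4]), array([ 70.2, 142.5]), np.float64(60.0)]
t hsv [ 10 156  80]
100 [array([453.4, 136. ]), array([ 62.5, 134.7]), np.float64(60.6)]
120 [array([454.5, 135.3]), array([ 63.6, 137.9]), np.float64(59.8)]
140 [array([454.8, 133.1]), array([ 67.2, 141.3]), np.float64(59.0)]
s hsv [ 11 137 104]
120 [array([478.3, 129.1]), array([ 66.4, 102.8]), np.float64(11.2)]
140 [array([470.5, 128.1]), array([ 66.7, 107.4]), np.float64(56.7)]
[264. 248.] [389.         234.76190476]
0.19 0.0845 [ 0.4565 -0.0985  0.19  ]
0.2 0.08 [ 0.4608 -0.098   0.2   ]
0.21 0.0755 [ 0.4652 -0.0975  0.21  ]
0.22 0.071 [ 0.4696 -0.097   0.22  ]
0.23 0.0666 [ 0.474  -0.0965  0.23  ]
0.24 0.0621 [ 0.4783 -0.096   0.24  ]
0.25 0.0576 [ 0.4827 -0.0955  0.25  ]
0.26 0.0531 [ 0.4871 -0.095   0.26  ]
[ 0.53887135 -0.08915409  0.37847304]
```

Dish: centre (0.4535,0.1355), yaw −30°, 70×141 mm (agrees in two views). Stopper's lower end ≈36 mm below TCP. Carry it over.

Converted, -0.229 m is -11.45, -0.215 m is -10.75.

```bash
echo '[[0.008,[0,-0.75,0],0.04],[0.008,[0,-2,0],0.1],[0.008,[-0.05,-3.25,0],0.16],[0.008,[-0.05,-4.5,0],0.23],[0.008,[-0.1,-5.75,0],0.3],[0.008,[-0.1,-7,0],0.37],[0.008,[-0.1,-8.25,0],0.44],[0.008,[-0.15,-9.5,0],0.51],[0.008,[-0.15,-10.75,0],0.56],[0.008,[-0.15,-11.45,0],0.581],[0.008,[-0.15,-11.45,0],0.581],[0.008,[-0.15,-11.45,0],0.581]]' | python3 inch.py; echo '[[0.008,[0,0,1],0],[0.008,[0,0,2.5],0],[0.008,[0,0,4],0],[0.008,[0,0,5.5],0],[0.008,[0,0,7],0],[0.008,[0,0,8],0],[0.008,[0,0,8.5],0],[0.008,[0,0,8.9],0],[0.008,[0,0,8.9],0],[0.008,[0,0,8.9],0],[0.008,[0,0,8.9],0]]' | python3 inch.py; python3 - <<'E'
from h import *
import pickle
c=grab("wrist");pickle.dump(c,open("d.pkl","wb"))
h=cv2.cvtColor(c["frame"],cv2.COLOR_BGR2HSV)
m=(((h[...,0]<18)|(h[...,0]>172))&(h[...,1]>80)&(h[...,2]<120)&(h[...,2]>20)).astype(np.uint8)
m=cv2.morphologyEx(m,cv2.MORPH_OPEN,np.ones((5,5)))
for k in sorted(cv2.findContours(m,0,1)[0],key=cv2.contourArea)[-4:]:print(cv2.contourArea(k),cv2.boundingRect(k))
E
```

```text
time: 15.9
position: [0.4527, 0.1361, 0.2334]
eef_rot: [3.034, -0.808, -0.002]
ft_force: [1.0, -0.4, -0.4]
grip_width: 0.0111
grasp_force: 58.8
time: 16.82
position: [0.4542, 0.1356, 0.057]
eef_rot: [-3.034, 0.813, -0.003]
ft_force: [0.9, 0.6, -1.0]
grip_width: 0.0112
grasp_force: 58.9
475.5 (105, 258, 24, 28)
615.0 (266, 229, 29, 37)
4955.0 (0, 0, 52, 182)
12037.5 (263, 118, 110, 205)
```

```bash
echo '[[0.008,[0,0,0.25],0],[0.008,[0,0,0.5],0],[0.008,[0,0,0.65],0],[0.008,[0,0,0.65],0]]' | python3 inch.py; echo '[[0.008,[0,0,0.05],0],[0.008,[0,0,0.1],0],[0.008,[0,0,0.1],0],[0.008,[0,0,0.1],0]]' | python3 inch.py; echo '[[0.008,[0,0,0.05],0],[0.008,[0,0,0.1],0],[0.008,[0,0,0.1],0],[0.008,[0,0,0.1],0]]' | python3 inch.py
```

```text
time: 17.2
position: [0.4526, 0.1358, 0.0426]
eef_rot: [3.034, -0.812, -0.002]
ft_force: [-0.0, -1.0, -1.3]
grip_width: 0.0112
grasp_force: 58.9
time: 17.53
position: [0.4533, 0.1359, 0.0414]
eef_rot: [3.035, -0.812, 0.0]
ft_force: [-0.6, 0.3, 1.4]
grip_width: 0.0111
grasp_force: 59.3
time: 17.87
position: [0.4534, 0.136, 0.0411]
eef_rot: [-3.034, 0.812, -0.001]
ft_force: [-4.2, -0.7, 16.3]
grip_width: 0.0115
grasp_force: 61.5
```

Contact at TCP z≈0.041, as predicted. Ease the push, release, retreat straight up.

Converted, -0.0015 m is -0.075.

```bash
echo '[[0.008,[0,0,-0.075],0],[0.008,[0,0,-0.075],0],[0.013,[0,0,-0.075],0],[0.016,[0,0,-0.075],0],[0.03,[0,0,-0.075],0],[0.03,[0,0,-0.075],0],[0.03,[0,0,-0.075],0]]' | python3 inch.py 20; echo '[[0.03,[0,0,-0.5],0],[0.03,[0,0,-1.5],0],[0.03,[0,0,-3],0],[0.03,[0,0,-5],0],[0.03,[0,0,-7],0],[0.03,[0,0,-8.5],0],[0.03,[0,0,-10],0],[0.03,[0,0,-10],0],[0.03,[0,0,-10],0]]' | python3 inch.py; python3 - <<'E'
from h import *
c,s,t=grab("wrist"),grab("scene"),grab("top")
import pickle;pickle.dump((c,s,t),open("e.pkl","wb"))
print(c["frame"].shape)
# bar/flange vs dish in wrist view: bright wood vs dark dish
h=cv2.cvtColor(c["frame"],cv2.COLOR_BGR2HSV);hue=((h[...,0]<18)|(h[...,0]>172))&(h[...,1]>80)
m=cv2.morphologyEx((hue&(h[...,2]<185)&(h[...,2]>20)).astype(np.uint8),cv2.MORPH_OPEN,np.ones((5,5)))
for k in sorted(cv2.findContours(m,0,1)[0],key=cv2.contourArea)[-3:]:
    W=np.array([onz(c,q,.010)[:2] for q in k[:,0]])*1000
    print(cv2.contourArea(k),cv2.boundingRect(k),[np.round(v,1) for v in cv2.minAreaRect(W.astype(np.float32))])
E
```

```text
time: 18.45
position: [0.4533, 0.1358, 0.0406]
eef_rot: [3.034, -0.812, -0.0]
ft_force: [0.1, -0.1, 0.1]
grip_width: 0.0298
grasp_force: 0.0
time: 19.2
position: [0.4543, 0.136, 0.2425]
eef_rot: [-3.033, 0.812, -0.006]
ft_force: [-0.0, -0.1, -0.1]
grip_width: 0.0301
grasp_force: 0.0
(400, 640, 3)
1303.0 (4, 68, 38, 89) [array([824.4, 532.8]), array([123.4, 158.7]), np.float64(50.0)]
5807.0 (292, 105, 66, 121) [array([455.6, 129.3]), array([ 78.1, 153.1]), np.float64(59.1)]
7034.0 (63, 0, 107, 179) [array([739. , 371.8]), array([228.5, 231.7]), np.float64(9.9)]
```

```bash
python3 - <<'E'
from h import *
import pickle
c,s,t=pickle.load(open("e.pkl","rb"))
h=cv2.cvtColor(c["frame"],cv2.COLOR_BGR2HSV);r=h[100:230,285:365]
for v0 in range(120,30000,1):break
def rep(m,z,n):
    m=cv2.morphologyEx(m.astype(np.uint8),cv2.MORPH_OPEN,np.ones((3,3)));k=max(cv2.findContours(m,0,1)[0],key=cv2.contourArea)
    W=np.array([onz(c,q+[285,100],z)[:2] for q in k[:,0]])*1000
    print(n,[np.round(v,1) for v in cv2.minAreaRect(cv2.convexHull(W.astype(np.float32)))],np.round(cv2.minEnclosingCircle(W.astype(np.float32))[1],1))
for lo in(110,120,130,140):rep((r[...,0]<20)&(r[...,1]>60)&(r[...,2]>lo),.036,lo)
print("\n".join("".join("%4d"%v for v in row[::5]) for row in r[::6,:,2]))
# jar mouth now vs start in the top view
q=pickle.load(open("r1.pkl","rb"))
g=cv2.cvtColor(t["frame"],cv2.COLOR_BGR2HSV);m=((g[...,1]<45)&(g[...,2]>120)).astype(np.uint8);print(np.round(manip.read_state()["position"],3))
a=cv2.imread("pics/top0.png");d=cv2.absdiff(a,t["frame"]).max(2)>50;k=cv2.findContours(cv2.morphologyEx(d.astype(np.uint8),cv2.MORPH_OPEN,np.ones((3,3))),0,1)[0]
print([cv2.boundingRect(x) for x in k if cv2.contourArea(x)>15])
a=cv2.imread("pics/scene0.png");d=cv2.absdiff(a,s["frame"]).max(2)>50;k=cv2.findContours(cv2.morphologyEx(d.astype(np.uint8),cv2.MORPH_OPEN,np.ones((3,3))),0,1)[0]
print([cv2.boundingRect(x) for x in k if cv2.contourArea(x)>15])
E
```

```text
110 [array([460.7, 143.3]), array([ 34.3, 119.5]), np.float64(60.3)] 60.0
120 [array([452.1, 148.6]), array([32.4, 64.2]), np.float64(60.2)] 32.7
130 [array([458.7, 146.9]), array([29.7, 50.4]), np.float64(41.4)] 26.0
140 [array([459.3, 151. ]), array([20.8, 51.9]), np.float64(59.8)] 26.0
 181 218 230 228 228 228 227 227 227 228 227 222 197 222 222 223
 233 188 189 225 228 228 228 227 227 220 190 201 170 170 226 224
 224 233 234 230 202 188 192 198 221 227 169 164 163 164 160 222
 234 215 103  99 101  97  95  92  92  92  92  93  75 158 172 228
 234 195 104 124 118 108 115 104 107 104 106 108  78 165 206 228
 234 213 111 124 117 109 113 103 106 103 103 109  93 228 228 228
 234 234  80 125 117 108 109 104 100 105 101 109  91 228 228 228
 222 228  88 124 117 108 109 104 100 105 101 108 104 221 227 228
 234 234  58 124 116 108 108 103 101 104  99 108 103 229 218 228
 231 234  64 122 116 109 130  93  81  68  56  96  98 234 221 234
 234 234  61 121 151 159 141 145 132  85 156  60  93 234 216 147
 234 234  71 153 171 170 150 154 136  92 160 170 114 142 123 132
 228 228  71 161 162 161 140 1
[... 776 characters left out ...]
, (301, 351, 26, 11), (330, 343, 20, 9), (198, 281, 20, 92), (201, 258, 9, 21), (291, 233, 12, 10), (381, 215, 26, 29), (293, 212, 7, 11), (207, 205, 5, 8), (208, 184, 12, 17), (188, 184, 17, 31), (185, 176, 7, 16), (190, 164, 44, 22), (193, 158, 12, 7), (213, 156, 43, 11), (187, 147, 183, 196)]
[(137, 258, 31, 33), (274, 256, 25, 26), (72, 255, 57, 19), (130, 247, 26, 14), (103, 246, 42, 13), (73, 237, 9, 17), (80, 225, 15, 14), (64, 224, 15, 11), (61, 216, 8, 4), (244, 210, 53, 54), (46, 179, 15, 35), (86, 175, 17, 16), (108, 171, 33, 37), (137, 157, 62, 68), (113, 145, 17, 22), (122, 140, 6, 5), (122, 107, 24, 36), (278, 106, 43, 48), (104, 70, 16, 24), (25, 54, 53, 43), (67, 16, 26, 35)]
```

The numeric check puts the flange disc centred across the dish with the bar along it. In the scene view, the jar area differs from the start picture only at its mouth. Handing in.

```bash
python3 -c "
from cell import manip
print(manip.close_job())"
```

```text
the job is handed in; nothing more can be done
None
```

The stopper is out of the jar and standing in the rest dish, bar along its long sides, and the job is handed in at about 19 s with no verdict returned; since rows can't tilt the tool, I freed it with short quick lifts at the bar's ends and then light side-to-side swings, and both the rocking tilt (forces and motion only) and the final pose (pixel numbers only, my 10 pictures were used up) are inferred rather than seen.

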